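# Find the rocking canister lid and press it home

## Robot

A 7-joint arm with a two-finger parallel gripper is mounted at the origin on a cart in front of the work surface, level with it; the furniture and walls round the work are solid. World frame = base frame: x ahead of the robot, y to its left, z up, the work surface at z = 0. Lengths are in m, angles in rad, forces in N, time in s.
With the tool pointing down it reaches from about 0.425 to 1.025 m from the base axis. Payload 3.6 kg.
Tool frame: the origin (TCP) lies on the centre line of the jaws, within the pads' length; the fingertips stand 11 mm ahead of it and the grasp point (between the pads) lies 8 mm behind it; z points along the fingers, y is the line along which they close (so a half turn about z gives the same grasp; the last joint's range is limited). The gripper opens to 85 mm and grips with 20 to 120 N. Pads are 22 mm wide; open, the fingers measure 114 mm over their backs; the gripper's body (76 mm by 85 mm) begins 54 mm behind the grasp point. The pads swing forward as they close: fully open they stand 13 mm farther back than shut.
Start: joints at [-1.427, 0.591, 0.048, 1.609, -0.033, 0.943, -0.034], TCP at [0.17, 0.705, 0.242] pointing down, gripper open.
Joint ranges: [-2.69, 2.69], [-0.47, 2.24], [-1.27, 1.36], [0.19, 2.51], [-1.53, 4.68], [0.08, 2.07], [-3.09, 3.09]. Speed limits (rad/s): [2.57, 2.57, 3.14, 3.14, 3.14, 3.14, 3.14].

## Interface

Orientations are given as a unit quaternion [x, y, z, w].
In Python, from cell import ctrl, viewer, ticket gives the robot as it stands.
- The arm moves only by the tool carry_out, never from a script. Its argument "series" is a list of rows, each a list of 3 entries, a list of its own where there are three numbers: the shift along the world's x, y, z in cm, then the turn, a rotation vector about the world's x, y, z in degrees, then the finger opening in cm, from 0 to 8.54. In form: [[[x, y, z], [rx, ry, rz], fingers], ...]. A call has 1 to 12 rows; each row is the pose to reach, as a shift and turn from the pose commanded when the call began; what a row does not reach only later rows make up. A row lasts 1/10 s, in which the tool goes at most 50 mm and 8.59 degrees, less where a joint would pass 70% of its speed; a pose out of reach is approached as far as the arm can. A call with a gripper value outside its range is refused whole. The fingers move at their own pace and stop on an object; "grip_force" is the grip in N (left out, the last holds). Time passes only in rows, so rows that repeat a pose let the fingers close. It gives the time, the measured TCP pose, the force, the opening and the grip force at its end, in the units of the state.
- ctrl.read_state(): the state, without advancing time (a new reading comes with each control period).
- viewer.snapshot(name): name is "scene" or "top"; returns the picture (420x560x3 uint8, blue, green, red); there is no depth.
- viewer.camera_params(name): a dict with "mtx" (3x3 intrinsics, pixels), "T" (4x4, takes a point from camera to world coordinates). Camera axes: x right, y up, looking along -z (the intrinsics and any distortion apply to the point x, -y, -z); pixel columns grow to the right and rows downward; lengths in m; the calibration is good to about 2 mm. A picture is of the moment at which its call begins. camera_params takes no time and is no camera call.
- ticket.finish_job(): hands the job in; it is judged then, once.
The state is a dict: "t": time; "q": joint angles; "qd": joint speeds; "tau": joint torques, N m; "eef_pos": TCP position; "ee_rot": TCP orientation; "contact_force": force on the tool from outside, world axes, zero at the start; "torque": the same for the moment, N m; "grip_width": finger opening in m; "grip_force": force on a finger pad.
Only numpy, scipy, OpenCV 4.12 (cv2) and the standard library are available. Lean on these libraries where they do the work, as an engineer would, in place of code of your own. Each camera call takes 0.05 s, during which the arm holds its last target. There are 200 camera calls.

## Task

One of the four identical canister lids in the wooden caddy is not clipped on: it rocks when it is pressed near its edge, and only touch will tell which one it is. Press gently near the edges of the lids until you find the one that rocks, then push that lid firmly down at its middle until it is fully home and level. Grip and lift nothing, do not press hard on the lids that are already on, leave the other things on the worktop where they are, and finish with the hand clear.

Things in the scene. Friction and masses are not known exactly. Their poses are not given: they have to be found in the camera images.
- caddy: dark wooden caddy, 204 x 204 mm, walls 45 mm high, immovable; origin at the centre of its underside, x and y along its sides, z up. Four identical white canisters (71 mm diameter, immovable) stand in its wells, 90 mm apart in a square. Each has an identical flat round pale-wood lid, 76 mm diameter, 18 mm deep, a small steel dot at the middle of its top
- lid_1 (a point): middle of the top of the lid in the caddy's +x +y well; axes as the caddy's. Its height is the mean of all lids, 94 mm; the real top faces stand 92 to 97 mm above the worktop by chance, which does not tell the unclipped one. Any of the four may be it
- lid_2 (a point): middle of the top of the lid in the caddy's +x -y well; axes as the caddy's. Its height is the mean of all lids, 94 mm; the real top faces stand 92 to 97 mm above the worktop by chance, which does not tell the unclipped one. Any of the four may be it
- lid_3 (a point): middle of the top of the lid in the caddy's -x +y well; axes as the caddy's. Its height is the mean of all lids, 94 mm; the real top faces stand 92 to 97 mm above the worktop by chance, which does not tell the unclipped one. Any of the four may be it
- lid_4 (a point): middle of the top of the lid in the caddy's -x -y well; axes as the caddy's. Its height is the mean of all lids, 94 mm; the real top faces stand 92 to 97 mm above the worktop by chance, which does not tell the unclipped one. Any of the four may be it
- seat (a joint): how far the unclipped lid (wherever it stands) is pushed down, m: 0 at the start, 0.004 fully home at a hard stop, negative = pulled up. A tight gasket holds it: about 14 N straight down on its middle moves it (16 to 20 N if a little off the middle), and it stays where it is left. Pressed at the edge it only rocks
- rock_x (a joint): tilt of the unclipped lid about the caddy's x axis, rad, 0 when level. A light press (1 N) 20 to 30 mm from the middle towards +/-y dips that side 3 to 4 mm, to 0.13 to 0.16 rad, where it stops hard on the canister; let go, it springs back level. Once the lid is home it cannot rock
- rock_y (a joint): tilt of the unclipped lid about the caddy's y axis, rad, 0 when level. A light press (1 N) 20 to 30 mm from the middle towards +/-x dips that side 3 to 4 mm, to 0.13 to 0.16 rad, where it stops hard on the canister; let go, it springs back level. Once the lid is home it cannot rock
- give_a (a joint): how far one of the three clipped lids (it is not said which place) is squeezed down on its springy gasket, m: 0 at rest, 1 mm for every 2.5 N wherever on the lid it is pressed, springing back. It never tilts. More than 6 mm (15 N) is too hard and spoils its seal
- give_b (a joint): how far one of the three clipped lids (it is not said which place) is squeezed down on its springy gasket, m: 0 at rest, 1 mm for every 2.5 N wherever on the lid it is pressed, springing back. It never tilts. More than 6 mm (15 N) is too hard and spoils its seal
- give_c (a joint): how far one of the three clipped lids (it is not said which place) is squeezed down on its springy gasket, m: 0 at rest, 1 mm for every 2.5 N wherever on the lid it is pressed, springing back. It never tilts. More than 6 mm (15 N) is too hard and spoils its seal
- salt_shaker: bystander: glass salt shaker, 44 mm diameter, 90 mm tall, beside the caddy; origin at the centre of its foot
- matchbox: bystander: yellow matchbox, 36 x 53 x 15 mm, beside the caddy; origin at the centre of its underside
- fork: bystander: steel table fork, 191 mm long, lying beside the caddy; origin under its middle
- scourer: bystander: green scouring pad, 61 x 91 x 11 mm; origin at the centre of its underside
- beaker: bystander: pale open plastic cup, 95 mm diameter, 128 mm tall; origin at the centre of its foot
- car_key: bystander: black car key with ring, 42 x 126 x 16 mm; origin under its middle

How it is judged:
By the outcome, as a careful person would: the job done as asked, in the order asked, and still so for the second after the job is handed in, with the robot touching nothing.
It also fails if it takes over 48 s, if anything falls off the work surface, if the arm or the gripper's body presses on something with over 40 N, if the wrist force passes 120 N, or if a joint passes its speed limit or range.

## Working session

There is one attempt and no reset: what is moved stays moved. The work goes in short steps, Python scripts to look and compute and a tool call to move; the robot and the scene stay as the last step left them, time stands still between calls to the robot, and variables do not carry over. Pictures are saved under pics/ and viewed, at most 10 in all, crops included, and the job is handed in when it is done.

Besides the shell and the picture viewer there is one more tool, called after "Emit:" as name(argument=value, ...) on one line, values as JSON. carry_out: Moves the arm, as the interface text tells. Its arguments: {"type":"object","properties":{"series":{"type":"array"},"grip_force":{"type":"number"}},"required":["series"]}

```bash
mkdir -p pics
python3 - <<'E'
from cell import ctrl, viewer
import cv2
for n in("scene","top"):
    cv2.imwrite(f"pics/{n}0.png",viewer.snapshot(n)); p=viewer.camera_params(n); print(n,p["mtx"],p["T"],[k for k in p])
s=ctrl.read_state(); print(s)
E
```

```text
scene [[435.91812856   0.         272.30321905]
 [  0.         435.91812856 201.55537697]
 [  0.           0.           1.        ]] [[ 0.54170257  0.44045929 -0.71592873 -0.40698868]
 [-0.84030465  0.26235393 -0.47440332 -0.69142504]
 [-0.02112863  0.85858374  0.51223779  0.79326484]
 [ 0.          0.          0.          1.        ]] ['mtx', 'T']
top [[436.22106685   0.         272.28445154]
 [  0.         436.22106685 214.32696211]
 [  0.           0.           1.        ]] [[-0.0022408   0.89228024 -0.45147642  0.07338769]
 [-0.99999372 -0.00323939 -0.00143896 -0.00501239]
 [-0.00274646  0.45147036  0.89228189  1.10220245]
 [ 0.          0.          0.          1.        ]] ['mtx', 'T']
{'t': 0.1, 'q': array([-1.42749634,  0.59207061,  0.0483002 ,  1.60974277, -0.03329155,
        0.94270353, -0.0336976 ]), 'qd': array([-0.00102153, -0.00107384, -0.00088019, -0.00318739, -0.00077305,
       -0.00225537,  0.00139275]), 'tau': array([ 4.77524227e-03, -5.49993253e+01,  1.55322634e+00, -1.98824143e+01,
        9.73246089e-03,  3.78952915e-03,  4.22562721e-06]), 'eef_pos': array([0.16989391, 0.70403735, 0.2412057 ]), 'ee_rot': array([ 1.18078917e-01,  9.93003649e-01, -1.05798376e-03, -6.28943786e-05]), 'contact_force': array([ 0.3231282 ,  0.49071061, -0.65001667]), 'torque': array([-0.03542075,  0.03158276,  0.03180649]), 'grip_force': 0.0, 'grip_width': 0.08549426811836519}
```

View pics/top0.png

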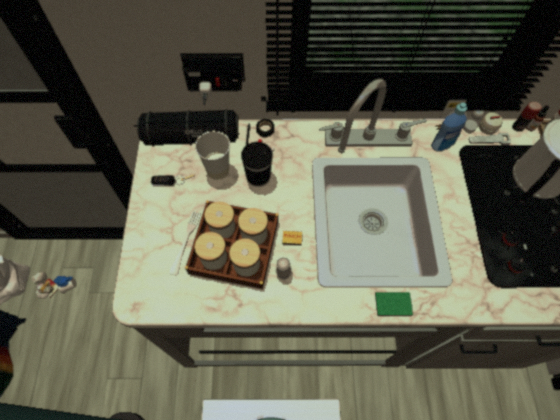

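View pics/scene0.png

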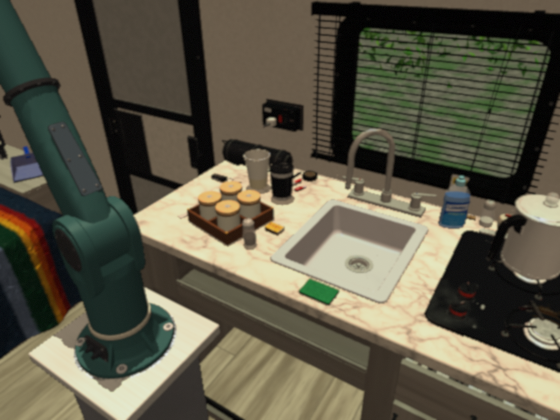

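The top view shows the caddy with lids at about (219,215), (253,222), (211,246) and (245,257), the shaker at (284,267), the matchbox at (292,238) and the fork to the left. The scene view shows the same lids at about (210–250, 187–210).

```bash
cat > h.py <<'E'
import numpy as np, cv2
from cell import ctrl, viewer
def ray(n,px,z):
    p=viewer.camera_params(n); T=p["T"]; K=p["mtx"]
    u=np.linalg.solve(K,[px[0],px[1],1]); d=T[:3,:3]@[u[0],-u[1],-u[2]]; o=T[:3,3]
    return o+d*(z-o[2])/d[2]
def proj(n,P):
    p=viewer.camera_params(n); T=p["T"]; c=T[:3,:3].T@(np.array(P)-T[:3,3]); v=p["mtx"]@[c[0],-c[1],-c[2]]
    return v[:2]/v[2]
E
python3 - <<'E'
from h import *
for n,box in (("top",(190,195,280,285)),("scene",(190,175,275,235))):
    im=cv2.imread(f"pics/{n}0.png"); hsv=cv2.cvtColor(im,cv2.COLOR_BGR2HSV)
    m=cv2.inRange(hsv,(12,70,130),(28,220,255)); k=np.zeros_like(m); x0,y0,x1,y1=box; k[y0:y1,x0:x1]=m[y0:y1,x0:x1]
    k=cv2.morphologyEx(k,cv2.MORPH_OPEN,np.ones((3,3)))
    cn,_=cv2.findContours(k,cv2.RETR_EXTERNAL,cv2.CHAIN_APPROX_NONE)
    P=[]
    for c in cn:
        if cv2.contourArea(c)<60: continue
        e=cv2.fitEllipse(cv2.convexHull(c)); w=ray(n,e[0],.094); P.append(w[:2]); print(n,np.round(e[0],1),np.round(e[1],1),cv2.contourArea(c),w.round(4))
    P=np.array(P); print("mean",P.mean(0)); 
    c=im[y0-10:y1+10,x0-10:x1+10]; cv2.imwrite(f"pics/{n}c.png",cv2.resize(c,None,fx=5,fy=5,interpolation=cv2.INTER_CUBIC))
E
```

```text
top [244.1 252. ] [28.  30.3] 638.5 [0.4791 0.0667 0.094 ]
top [209.2 245.2] [27.3 30.4] 623.5 [0.4975 0.1546 0.094 ]
top [252.4 220. ] [26.6 29. ] 567.5 [0.5673 0.0479 0.094 ]
top [218.5 213.4] [26.4 29.3] 568.5 [0.5868 0.1361 0.094 ]
mean [0.53267447 0.10131845]
scene [235.9 194.4] [35.5 79.1] 1201.5 [0.5483 0.0818 0.094 ]
mean [0.5482609  0.08181505]
```

View pics/topc.png

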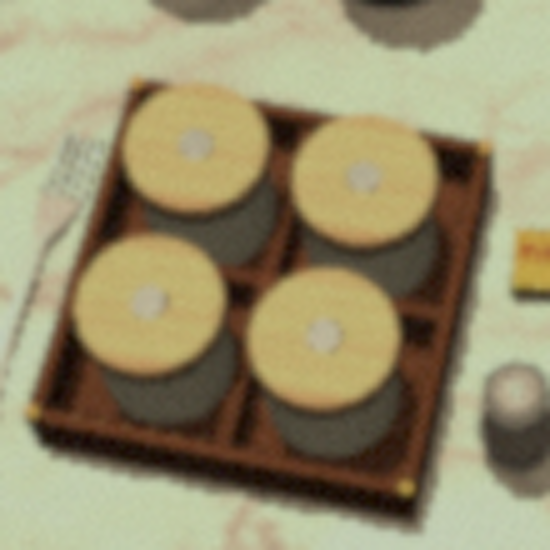

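Run:
```python
from h import *
L=np.array([[.479,.067],[.4975,.1546],[.567,.048],[.587,.136]])
for n in("top","scene"):
    im=cv2.imread(f"pics/{n}0.png"); s=cv2.cvtColor(im,cv2.COLOR_BGR2HSV)[...,1].astype(float)
    P=[]
    for l in L:
        u=proj(n,[*l,.094]); x,y=np.round(u).astype(int); r=7 if n=="top" else 5
        w=s[y-r:y+r+1,x-r:x+r+1]; w=np.clip(np.percentile(w,60)*.75-w,0,None)
        yy,xx=np.mgrid[y-r:y+r+1,x-r:x+r+1]
        yx=np.array([(xx*w).sum(),(yy*w).sum()])/w.sum(); p=ray(n,yx,.094)[:2]; P.append(p); print(n,u.round(1),yx.round(1),p.round(4))
    P=np.array(P); print(P.mean(0).round(4), np.degrees(np.arctan2(*(P[2]+P[3]-P[0]-P[1])[::-1])),np.linalg.norm(P[2]+P[3]-P[0]-P[1])/2)
```

```text
top [244. 252.] [244.3 251.5] [0.4802 0.0662]
top [209.2 245.2] [209.3 245. ] [0.4981 0.1545]
top [252.3 220.1] [252.3 219.8] [0.5678 0.048 ]
top [218.6 213.3] [218.6 213.4] [0.5868 0.136 ]
[0.5332 0.1012] -11.769817510396841 0.09001533507552821
scene [226.3 205.2] [227.1 205.5] [0.4784 0.0636]
scene [208.4 195.4] [207.2 191.6] [0.5144 0.1739]
scene [247.8 194.5] [247.5 194.1] [0.5688 0.0506]
scene [230.  185.3] [229.6 182.2] [0.6041 0.1505]
[0.5414 0.1097] -11.427754751679476 0.09186550134514976
```

View pics/scenec.png

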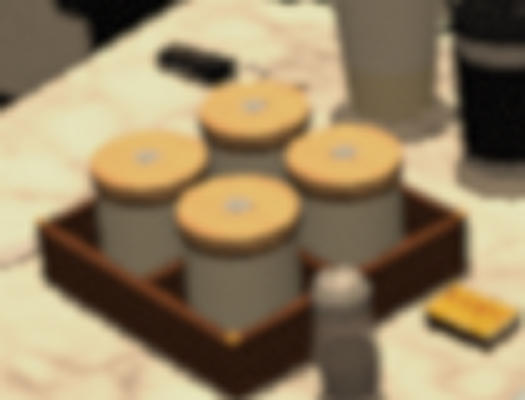

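Emit:
carry_out(series=[[[3,-4,0],[0,0,0],0],[[5.5,-8,0],[0,0,0],0],[[8,-12,0],[0,0,0],0],[[10.5,-16,0],[0,0,0],0],[[13,-20,0],[0,0,0],0],[[15.5,-24,0],[0,0,0],0],[[18,-28,0],[0,0,0],0],[[20.5,-32,0],[0,0,0],0],[[23,-36,0],[0,0,0],0],[[25,-40,0],[0,0,0],0],[[27,-44,0],[0,0,0],0],[[29,-47.5,0],[0,0,0],0]])

```text
t: 1.3
eef_pos: [0.4603, 0.2272, 0.2421]
ee_rot: [0.119, 0.993, -0.0, -0.0]
contact_force: [1.3, 0.8, -0.7]
grip_width: -0.0001
grip_force: 0.0
```

The dots in the crop (about (209,196), (227,206), (248,195) and (230,186) in the full image) agree with the top view to about 1 px. I'll start with lid 3, pressing near its -x edge.

Emit:
carry_out(series=[[[0.7,-3.6,-3],[0,0,0],0],[[1.35,-7.2,-6],[0,0,0],0],[[1.35,-7.2,-9],[0,0,0],0],[[1.35,-7.2,-11.7],[0,0,0],0],[[1.35,-7.2,-12.2],[0,0,0],0],[[1.35,-7.2,-12.2],[0,0,0],0],[[1.35,-7.2,-12.2],[0,0,0],0],[[1.35,-7.2,-12.2],[0,0,0],0]])

```text
t: 2.1
eef_pos: [0.4744, 0.1585, 0.1216]
ee_rot: [0.118, 0.993, 0.001, 0.001]
contact_force: [-0.3, -0.5, 0.3]
grip_width: 0.0001
grip_force: 0.0
```

Emit:
carry_out(series=[[[0,0,-0.3],[0,0,0],0],[[0,0,-0.6],[0,0,0],0],[[0,0,-0.8],[0,0,0],0],[[0,0,-1.0],[0,0,0],0],[[0,0,-1.0],[0,0,0],0],[[0,0,-1.0],[0,0,0],0]])

```text
t: 2.7
eef_pos: [0.4735, 0.1577, 0.1102]
ee_rot: [0.118, 0.993, -0.0, -0.0]
contact_force: [-1.2, 0.5, -0.3]
grip_width: 0.0004
grip_force: 0.0
```

Emit:
carry_out(series=[[[0,0,-0.2],[0,0,0],0],[[0,0,-0.3],[0,0,0],0],[[0,0,-0.3],[0,0,0],0],[[0,0,-0.3],[0,0,0],0]])

```text
t: 3.1
eef_pos: [0.4736, 0.1577, 0.1073]
ee_rot: [0.118, 0.993, -0.0, -0.0]
contact_force: [0.7, -0.6, 0.2]
grip_width: -0.0003
grip_force: 0.0
```

Emit:
carry_out(series=[[[0,0,-0.1],[0,0,0],0],[[0,0,-0.2],[0,0,0],0],[[0,0,-0.2],[0,0,0],0],[[0,0,-0.2],[0,0,0],0]])

```text
t: 3.5
eef_pos: [0.4735, 0.1577, 0.1053]
ee_rot: [0.118, 0.993, -0.0, -0.0]
contact_force: [0.1, 0.6, -0.2]
grip_width: -0.0001
grip_force: 0.0
```

Emit:
carry_out(series=[[[0,0,-0.1],[0,0,0],0],[[0,0,-0.15],[0,0,0],0],[[0,0,-0.15],[0,0,0],0],[[0,0,-0.15],[0,0,0],0]])

```text
t: 3.9
eef_pos: [0.4736, 0.1578, 0.1038]
ee_rot: [0.118, 0.993, 0.0, 0.0]
contact_force: [0.6, 0.9, 0.3]
grip_width: 0.0003
grip_force: 0.0
```

Emit:
carry_out(series=[[[0,0,-0.1],[0,0,0],0],[[0,0,-0.1],[0,0,0],0],[[0,0,-0.1],[0,0,0],0],[[0,0,-0.1],[0,0,0],0]])

```text
t: 4.3
eef_pos: [0.4736, 0.1578, 0.1029]
ee_rot: [0.118, 0.993, 0.0, 0.0]
contact_force: [-1.0, -0.0, 1.7]
grip_width: 0.0001
grip_force: 1.1
```

Emit:
carry_out(series=[[[0,0,-0.1],[0,0,0],0],[[0,0,-0.1],[0,0,0],0],[[0,0,-0.1],[0,0,0],0]])

```text
t: 4.6
eef_pos: [0.4736, 0.1578, 0.1019]
ee_rot: [0.118, 0.993, 0.0, 0.0]
contact_force: [-1.5, -0.0, 4.5]
grip_width: 0.0001
grip_force: 2.3
```

Emit:
carry_out(series=[[[0,0,-0.1],[0,0,0],0],[[0,0,-0.1],[0,0,0],0],[[0,0,-0.1],[0,0,0],0]])

```text
t: 4.9
eef_pos: [0.4736, 0.1578, 0.1011]
ee_rot: [0.118, 0.993, 0.0, -0.0]
contact_force: [-1.1, -0.6, 7.1]
grip_width: -0.0
grip_force: 3.3
```

Lid 3 is springy at 2.5 N/mm, so it is clipped. Next is lid 4.

Emit:
carry_out(series=[[[0,0,1],[0,0,0],0],[[0,0,2],[0,0,0],0],[[-0.6,-3,2],[0,0,0],0],[[-1.2,-6,2],[0,0,0],0],[[-1.8,-8.8,2],[0,0,0],0],[[-1.8,-8.8,2],[0,0,0],0],[[-1.8,-8.8,1.3],[0,0,0],0],[[-1.8,-8.8,0.8],[0,0,0],0],[[-1.8,-8.8,0.8],[0,0,0],0],[[-1.8,-8.8,0.8],[0,0,0],0]])

```text
t: 5.9
eef_pos: [0.4556, 0.0708, 0.1085]
ee_rot: [0.117, 0.993, 0.0, -0.0]
contact_force: [-0.4, -0.3, 0.0]
grip_width: 0.0
grip_force: 0.0
```

Emit:
carry_out(series=[[[0,0,-0.1],[0,0,0],0],[[0,0,-0.2],[0,0,0],0],[[0,0,-0.2],[0,0,0],0],[[0,0,-0.2],[0,0,0],0]])

```text
t: 6.3
eef_pos: [0.4556, 0.0698, 0.1068]
ee_rot: [0.118, 0.993, 0.0, 0.0]
contact_force: [0.1, -0.7, -0.6]
grip_width: 0.0
grip_force: 0.0
```

Emit:
carry_out(series=[[[0,0,-0.1],[0,0,0],0],[[0,0,-0.15],[0,0,0],0],[[0,0,-0.15],[0,0,0],0],[[0,0,-0.15],[0,0,0],0]])

```text
t: 6.7
eef_pos: [0.4556, 0.0697, 0.1053]
ee_rot: [0.118, 0.993, -0.0, 0.0]
contact_force: [-0.2, -0.8, 0.8]
grip_width: -0.0001
grip_force: 0.0
```

Emit:
carry_out(series=[[[0,0,-0.1],[0,0,0],0],[[0,0,-0.15],[0,0,0],0],[[0,0,-0.15],[0,0,0],0],[[0,0,-0.15],[0,0,0],0]])

```text
t: 7.1
eef_pos: [0.4556, 0.0698, 0.1039]
ee_rot: [0.118, 0.993, 0.0, 0.0]
contact_force: [0.8, 0.4, 1.4]
grip_width: 0.0
grip_force: 0.6
```

Emit:
carry_out(series=[[[0,0,-0.1],[0,0,0],0],[[0,0,-0.1],[0,0,0],0],[[0,0,-0.1],[0,0,0],0]])

```text
t: 7.4
eef_pos: [0.4556, 0.0698, 0.1029]
ee_rot: [0.118, 0.993, 0.0, 0.0]
contact_force: [-0.4, -1.0, 3.0]
grip_width: -0.0001
grip_force: 1.7
```

Emit:
carry_out(series=[[[0,0,-0.1],[0,0,0],0],[[0,0,-0.1],[0,0,0],0],[[0,0,-0.1],[0,0,0],0]])

```text
t: 7.7
eef_pos: [0.4557, 0.0698, 0.102]
ee_rot: [0.118, 0.993, 0.0, 0.0]
contact_force: [-1.1, -0.8, 6.2]
grip_width: 0.0002
grip_force: 2.9
```

Lid 4 is clipped too. Next is lid 2, at its +x edge.

Emit:
carry_out(series=[[[0,0,1.2],[0,0,0],0],[[0,0,2.2],[0,0,0],0],[[3.5,-0.7,2.2],[0,0,0],0],[[7,-1.4,2.2],[0,0,0],0],[[10.5,-2.1,2.2],[0,0,0],0],[[13.7,-2.8,2.2],[0,0,0],0],[[13.7,-2.8,2],[0,0,0],0],[[13.7,-2.8,1.3],[0,0,0],0],[[13.7,-2.8,0.7],[0,0,0],0],[[13.7,-2.8,0.7],[0,0,0],0],[[13.7,-2.8,0.7],[0,0,0],0]])

```text
t: 8.8
eef_pos: [0.5912, 0.0422, 0.1084]
ee_rot: [0.118, 0.993, -0.0, -0.001]
contact_force: [0.8, -1.2, 0.8]
grip_width: -0.0
grip_force: 0.0
```

Emit:
carry_out(series=[[[0,0,-0.1],[0,0,0],0],[[0,0,-0.2],[0,0,0],0],[[0,0,-0.2],[0,0,0],0],[[0,0,-0.2],[0,0,0],0]])

```text
t: 9.2
eef_pos: [0.5926, 0.0418, 0.1069]
ee_rot: [0.118, 0.993, 0.0, 0.0]
contact_force: [0.3, -0.8, 0.3]
grip_width: -0.0001
grip_force: 0.0
```

Emit:
carry_out(series=[[[0,0,-0.1],[0,0,0],0],[[0,0,-0.15],[0,0,0],0],[[0,0,-0.15],[0,0,0],0],[[0,0,-0.15],[0,0,0],0]])

```text
t: 9.6
eef_pos: [0.5925, 0.0418, 0.1052]
ee_rot: [0.118, 0.993, -0.0, -0.0]
contact_force: [-0.2, 0.9, -0.2]
grip_width: 0.0003
grip_force: 0.0
```

Emit:
carry_out(series=[[[0,0,-0.1],[0,0,0],0],[[0,0,-0.1],[0,0,0],0],[[0,0,-0.1],[0,0,0],0]])

```text
t: 9.9
eef_pos: [0.5926, 0.0418, 0.1043]
ee_rot: [0.118, 0.993, -0.0, 0.0]
contact_force: [-0.7, -0.1, -0.2]
grip_width: 0.0001
grip_force: 0.0
```

Emit:
carry_out(series=[[[0,0,-0.1],[0,0,0],0],[[0,0,-0.1],[0,0,0],0],[[0,0,-0.1],[0,0,0],0]])

```text
t: 10.2
eef_pos: [0.5931, 0.0417, 0.1035]
ee_rot: [0.118, 0.993, 0.0, 0.001]
contact_force: [1.6, -0.4, 0.1]
grip_width: 0.0001
grip_force: 0.5
```

Emit:
carry_out(series=[[[0,0,-0.1],[0,0,0],0],[[0,0,-0.1],[0,0,0],0],[[0,0,-0.1],[0,0,0],0]])

```text
t: 10.5
eef_pos: [0.5937, 0.0416, 0.1027]
ee_rot: [0.118, 0.993, 0.0, 0.001]
contact_force: [2.3, -0.8, 2.1]
grip_width: -0.0002
grip_force: 1.3
```

Emit:
carry_out(series=[[[0,0,-0.1],[0,0,0],0],[[0,0,-0.1],[0,0,0],0],[[0,0,-0.1],[0,0,0],0]])

```text
t: 10.8
eef_pos: [0.5942, 0.0416, 0.1019]
ee_rot: [0.118, 0.993, 0.0, 0.002]
contact_force: [4.4, -0.8, 4.4]
grip_width: -0.0001
grip_force: 2.4
```

Lid 2 reacted differently, with a sideways force as well, so I'll look.

Run:
```python
from h import *
a=viewer.snapshot("top")[190:290,180:290]; b=viewer.snapshot("scene")[150:250,175:285]
r=lambda i:cv2.resize(i,(400,364),interpolation=cv2.INTER_CUBIC)
cv2.imwrite("pics/p2.png",np.hstack([r(a),r(b)]))
s=ctrl.read_state(); print(s["contact_force"],s["torque"],s["eef_pos"],s["ee_rot"])
```

```text
[ 4.7283166  -1.15724438  4.81375959] [-3.19553889e-01 -1.11598538e+00 -9.06721474e-04] [0.59419994 0.04163588 0.10193275] [1.18208374e-01 9.92987361e-01 2.18166916e-04 1.68305394e-03]
```

View pics/p2.png

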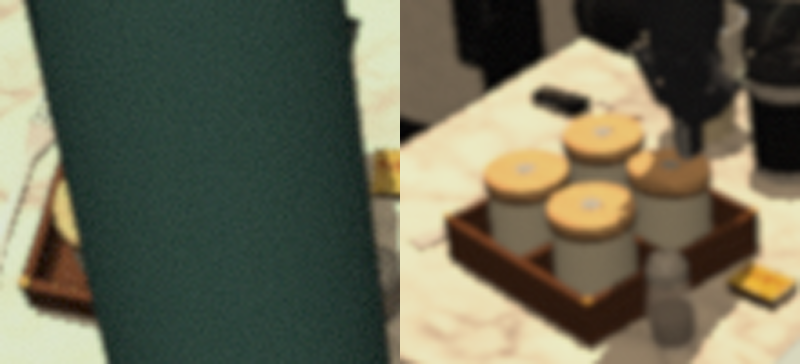

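The picture shows the finger on the far side of lid 2 (about (685,150)), which looks tipped away. I'll check the -x side of the same lid, starting higher and in finer steps.

Emit:
carry_out(series=[[[0,0,0.8],[0,0,0],0],[[0,0,1.6],[0,0,0],0],[[-2.5,0.5,1.6],[0,0,0],0],[[-4.9,1,1.6],[0,0,0],0],[[-4.9,1,1],[0,0,0],0],[[-4.9,1,0.7],[0,0,0],0],[[-4.9,1,0.7],[0,0,0],0],[[-4.9,1,0.7],[0,0,0],0]])

```text
t: 11.7
eef_pos: [0.5443, 0.0516, 0.1082]
ee_rot: [0.118, 0.993, -0.0, 0.0]
contact_force: [-0.3, 0.4, 0.3]
grip_width: 0.0002
grip_force: 0.0
```

Emit:
carry_out(series=[[[0,0,-0.1],[0,0,0],0],[[0,0,-0.1],[0,0,0],0],[[0,0,-0.1],[0,0,0],0]])

```text
t: 12.0
eef_pos: [0.5438, 0.0517, 0.1073]
ee_rot: [0.118, 0.993, 0.0, 0.0]
contact_force: [0.6, -0.5, -0.0]
grip_width: 0.0004
grip_force: 0.0
```

Emit:
carry_out(series=[[[0,0,-0.1],[0,0,0],0],[[0,0,-0.1],[0,0,0],0],[[0,0,-0.1],[0,0,0],0]])

```text
t: 12.3
eef_pos: [0.5436, 0.0518, 0.1063]
ee_rot: [0.118, 0.993, -0.0, 0.0]
contact_force: [-0.2, -0.4, 0.1]
grip_width: -0.0
grip_force: 0.0
```

Emit:
carry_out(series=[[[0,0,-0.1],[0,0,0],0],[[0,0,-0.1],[0,0,0],0],[[0,0,-0.1],[0,0,0],0]])

```text
t: 12.6
eef_pos: [0.5436, 0.0518, 0.1053]
ee_rot: [0.118, 0.993, -0.0, -0.0]
contact_force: [0.8, 1.1, 0.1]
grip_width: 0.0001
grip_force: 0.0
```

Emit:
carry_out(series=[[[0,0,-0.1],[0,0,0],0],[[0,0,-0.1],[0,0,0],0],[[0,0,-0.1],[0,0,0],0]])

```text
t: 12.9
eef_pos: [0.5436, 0.0517, 0.1043]
ee_rot: [0.118, 0.993, -0.0, -0.0]
contact_force: [-0.4, 0.2, -0.6]
grip_width: -0.0
grip_force: 0.0
```

Emit:
carry_out(series=[[[0,0,-0.1],[0,0,0],0],[[0,0,-0.1],[0,0,0],0],[[0,0,-0.1],[0,0,0],0]])

```text
t: 13.2
eef_pos: [0.5433, 0.0518, 0.1033]
ee_rot: [0.118, 0.993, -0.0, -0.0]
contact_force: [-1.4, 1.1, 1.6]
grip_width: -0.0001
grip_force: 0.5
```

Emit:
carry_out(series=[[[0,0,-0.1],[0,0,0],0],[[0,0,-0.1],[0,0,0],0],[[0,0,-0.1],[0,0,0],0]])

```text
t: 13.5
eef_pos: [0.5425, 0.0519, 0.1022]
ee_rot: [0.118, 0.993, -0.0, -0.001]
contact_force: [-3.4, 0.4, 2.5]
grip_width: 0.0002
grip_force: 1.8
```

Emit:
carry_out(series=[[[0,0,-0.1],[0,0,0],0],[[0,0,-0.1],[0,0,0],0],[[0,0,-0.1],[0,0,0],0]])

```text
t: 13.8
eef_pos: [0.542, 0.052, 0.1013]
ee_rot: [0.118, 0.993, -0.0, -0.002]
contact_force: [-5.0, 1.4, 6.2]
grip_width: -0.0002
grip_force: 3.3
```

On lid 2 the outward force reversed with the side, which points to tilting. Lid 1 will serve as the contrast.

Emit:
carry_out(series=[[[0,0,0.8],[0,0,0],0],[[0,0,1.8],[0,0,0],0],[[2.3,2.6,1.8],[0,0,0],0],[[4.6,5.2,1.8],[0,0,0],0],[[6.7,7.8,1.8],[0,0,0],0],[[6.7,7.8,1.4],[0,0,0],0],[[6.7,7.8,0.8],[0,0,0],0],[[6.7,7.8,0.7],[0,0,0],0],[[6.7,7.8,0.7],[0,0,0],0],[[6.7,7.8,0.7],[0,0,0],0]])

```text
t: 14.8
eef_pos: [0.6102, 0.1285, 0.1084]
ee_rot: [0.119, 0.993, -0.0, -0.0]
contact_force: [0.2, -0.6, 0.3]
grip_width: 0.0004
grip_force: 0.0
```

Emit:
carry_out(series=[[[0,0,-0.1],[0,0,0],0],[[0,0,-0.2],[0,0,0],0],[[0,0,-0.2],[0,0,0],0]])

```text
t: 15.1
eef_pos: [0.6105, 0.1296, 0.1063]
ee_rot: [0.118, 0.993, -0.0, -0.0]
contact_force: [0.2, -0.6, -0.2]
grip_width: -0.0
grip_force: 0.0
```

Emit:
carry_out(series=[[[0,0,-0.1],[0,0,0],0],[[0,0,-0.15],[0,0,0],0],[[0,0,-0.15],[0,0,0],0]])

```text
t: 15.4
eef_pos: [0.6106, 0.1298, 0.1047]
ee_rot: [0.118, 0.993, -0.0, -0.0]
contact_force: [0.4, -0.1, 0.4]
grip_width: 0.0001
grip_force: 0.2
```

Emit:
carry_out(series=[[[0,0,-0.1],[0,0,0],0],[[0,0,-0.1],[0,0,0],0],[[0,0,-0.1],[0,0,0],0]])

```text
t: 15.7
eef_pos: [0.6106, 0.1298, 0.104]
ee_rot: [0.118, 0.993, 0.0, 0.0]
contact_force: [-0.5, 0.1, 2.1]
grip_width: -0.0004
grip_force: 1.1
```

Emit:
carry_out(series=[[[0,0,-0.1],[0,0,0],0],[[0,0,-0.1],[0,0,0],0],[[0,0,-0.1],[0,0,0],0]])

```text
t: 16.0
eef_pos: [0.6106, 0.1298, 0.1031]
ee_rot: [0.118, 0.993, 0.0, 0.0]
contact_force: [-1.2, 0.2, 4.4]
grip_width: -0.0002
grip_force: 2.2
```

Emit:
carry_out(series=[[[0,0,-0.1],[0,0,0],0],[[0,0,-0.1],[0,0,0],0],[[0,0,-0.1],[0,0,0],0]])

```text
t: 16.3
eef_pos: [0.6107, 0.1298, 0.1022]
ee_rot: [0.118, 0.993, 0.0, 0.0]
contact_force: [-2.1, 0.8, 5.9]
grip_width: 0.0001
grip_force: 3.2
```

Lid 1 is springy with no outward drift, so lid 2 is the one that rocks. Now I'll push lid 2 at its middle.

Emit:
carry_out(series=[[[0,0,0.8],[0,0,0],0],[[0,0,1.8],[0,0,0],0],[[-1.5,-2.8,1.8],[0,0,0],0],[[-3,-5.6,1.8],[0,0,0],0],[[-4.3,-8.3,1.8],[0,0,0],0],[[-4.3,-8.3,1.3],[0,0,0],0],[[-4.3,-8.3,0.8],[0,0,0],0],[[-4.3,-8.3,0.5],[0,0,0],0],[[-4.3,-8.3,0.5],[0,0,0],0],[[-4.3,-8.3,0.5],[0,0,0],0]])

```text
t: 17.3
eef_pos: [0.568, 0.048, 0.1066]
ee_rot: [0.117, 0.993, 0.0, 0.0]
contact_force: [-0.5, 0.1, -0.6]
grip_width: 0.0001
grip_force: 0.0
```

Emit:
carry_out(series=[[[0,0,-0.1],[0,0,0],0],[[0,0,-0.2],[0,0,0],0],[[0,0,-0.3],[0,0,0],0],[[0,0,-0.3],[0,0,0],0]])

```text
t: 17.7
eef_pos: [0.5677, 0.047, 0.1041]
ee_rot: [0.118, 0.993, 0.0, 0.0]
contact_force: [-1.1, 0.6, 3.6]
grip_width: -0.0001
grip_force: 1.5
```

Emit:
carry_out(series=[[[0,0,-0.1],[0,0,0],0],[[0,0,-0.2],[0,0,0],0],[[0,0,-0.2],[0,0,0],0]])

```text
t: 18.0
eef_pos: [0.5679, 0.047, 0.1032]
ee_rot: [0.118, 0.993, 0.0, 0.0]
contact_force: [-1.7, 0.3, 11.5]
grip_width: 0.0003
grip_force: 5.5
```

Emit:
carry_out(series=[[[0,0,-0.1],[0,0,0],0],[[0,0,-0.2],[0,0,0],0],[[0,0,-0.2],[0,0,0],0]])

```text
t: 18.3
eef_pos: [0.5679, 0.047, 0.1013]
ee_rot: [0.118, 0.993, 0.0, 0.0]
contact_force: [-2.1, 0.3, 12.0]
grip_width: 0.0001
grip_force: 6.0
```

Emit:
carry_out(series=[[[0,0,-0.1],[0,0,0],0],[[0,0,-0.2],[0,0,0],0],[[0,0,-0.2],[0,0,0],0]])

```text
t: 18.6
eef_pos: [0.5678, 0.047, 0.0998]
ee_rot: [0.118, 0.993, 0.0, 0.0]
contact_force: [-4.0, -0.2, 16.6]
grip_width: 0.0003
grip_force: 8.2
```

Emit:
carry_out(series=[[[0,0,-0.1],[0,0,0],0],[[0,0,-0.2],[0,0,0],0],[[0,0,-0.2],[0,0,0],0]])

```text
t: 18.9
eef_pos: [0.5678, 0.047, 0.0995]
ee_rot: [0.118, 0.993, 0.0, 0.0]
contact_force: [-6.4, -0.9, 30.0]
grip_width: -0.0002
grip_force: 14.9
```

The lid travelled 4 mm at 12–16 N and then hit the hard stop at 30 N. I'll retract and check.

Emit:
carry_out(series=[[[0,0,0.5],[0,0,0],0],[[0,0,2],[0,0,0],0],[[0,0,6],[0,0,0],0],[[0,0,10],[0,0,0],0],[[0,0,14],[0,0,0],0],[[-1,4,14],[0,0,0],0],[[-2,8,14],[0,0,0],0],[[-3,12,14],[0,0,0],0],[[-4,16,14],[0,0,0],0],[[-5,20,14],[0,0,0],0],[[-6,24,14],[0,0,0],0],[[-7,28,14],[0,0,0],0]])

```text
t: 20.1
eef_pos: [0.4969, 0.3281, 0.2356]
ee_rot: [0.118, 0.993, -0.0, -0.0]
contact_force: [-0.0, 0.7, 0.8]
grip_width: -0.0001
grip_force: 0.0
```

Emit:
carry_out(series=[[[-3,4,0],[0,0,0],0],[[-6,8,0],[0,0,0],0],[[-9,12,0],[0,0,0],0],[[-9,12,0],[0,0,0],0],[[-9,12,0],[0,0,0],0]])

```text
t: 20.6
eef_pos: [0.4059, 0.4482, 0.2354]
ee_rot: [0.116, 0.993, -0.0, -0.0]
contact_force: [0.8, -1.6, 0.0]
grip_width: -0.0002
grip_force: 0.0
```

Run:
```python
from h import *
A=viewer.snapshot("top"); B=viewer.snapshot("scene")
a=A[120:320,120:420]; b=B[150:250,175:285]
r=lambda i:cv2.resize(i,(400,300),interpolation=cv2.INTER_CUBIC)
cv2.imwrite("pics/p3.png",np.hstack([r(a),r(b)]))
d=cv2.absdiff(cv2.GaussianBlur(A,(5,5),0),cv2.GaussianBlur(cv2.imread("pics/top0.png"),(5,5),0)).max(2)
n,_,st,_=cv2.connectedComponentsWithStats((d>25).astype(np.uint8)); print([s.tolist() for s in st[1:] if s[4]>5])
print(ctrl.read_state()["t"],ctrl.read_state()["contact_force"])
```

```text
[[0, 164, 9, 7, 41], [0, 175, 31, 52, 719], [0, 206, 30, 32, 434], [36, 215, 12, 12, 78], [0, 229, 247, 191, 26055], [252, 232, 9, 3, 13]]
20.7 [ 1.35984582 -0.77147453  0.94160829]
```

View pics/p3.png

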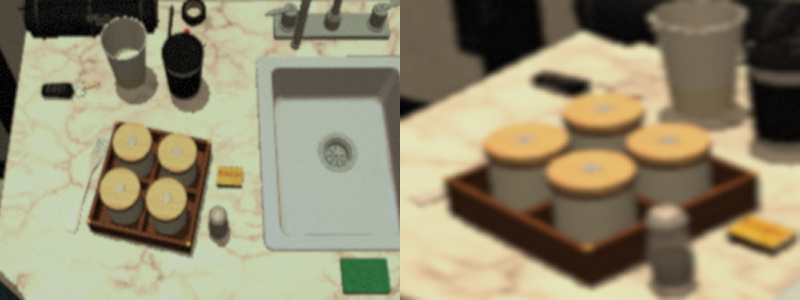

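The picture shows all four lids level. Lid 2 sits at about (670,142) in the right half. The bystanders have not moved: the only change near the caddy is at (252,232), the front rim of lid 2, and the rest is the arm. The hand is clear.

```bash
python3 -c "
from cell import ticket
print(ticket.finish_job())"
```

```text
the job is handed in; nothing more can be done
None
```

I found the rocking lid by touch: lid 2, in the +x −y well. I pushed it down about 4 mm at its middle until it hit its hard stop, then moved the hand clear and handed the job in at about 21 s. The other three lids were pressed with no more than about 7 N.

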